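# Line up the washed gate of the cake slicer on its hinge

## Task

The white gate of the cake slicer is back from the wash and stands upright in the green drying stand. Draw the red-handled hinge pin up out of the slicer's blue jamb block, hang it by its collar, well into the notch of the yellow stand, and let go of it; then take the gate, bring its steel knuckle in between the jamb's two knuckles so that the holes line up, upright and midway in the gap, clear of the knuckles above and below. Finish while still holding the gate there, so that a colleague can drop the pin in, and leave everything else on the counter undisturbed.

Things in the scene. Friction and masses are not known exactly. Their poses are not given: they have to be found in the camera images.
- jamb: cake slicer, fixed, pose varies: aluminium bed (x 30 to 180 mm, 150 wide, 12 high, with 30 mm high rims), blue jamb block at its front (x 21 to 52, 46 wide, top z 125). On the block's -x side two steel knuckles, vertical tubes 24 mm outside, 14 mm bore, z 40-60 and z 105-125, open gap between. Origin: on the hinge axis at counter height; z up along the bore, x from hinge into block (robot is on the -x side)
- jamb_bore (a point): on the jamb's bore axis, mid-gap, 82.5 mm above the counter; axes as the jamb's. The gap (45 mm high) is open to the front (-x); at its back, rigid brass V faces at 45 degrees cradle a 24 mm barrel: pushed home towards +x, a barrel sits on the bore axis
- pin: hinge pin, about 90 g: steel shank 10 mm across, 90 long, tapered tip; collar 24 across, 5 thick; above it a red round handle 16 across, 36 tall. Origin: on the axis at the collar's underside; z up to the handle. At the start it stands loosely in the jamb's bores, collar on the upper knuckle (origin 125 mm above the counter), and pulls straight up freely
- notch_stand: yellow notch stand, fixed, pose varies (left or right of the slicer, drying stand on the other side): a post behind carries a yellow plate 45 wide, 8 thick, top at 115 mm, with a 15 mm wide notch through it, open to the front (-x): tines reach 20 mm before the origin, notch ends 7.5 mm behind it (+x). Foot 10 mm thick. Origin: at counter height below point notch; z up
- notch (a point): where the underside of the parked pin's collar belongs: middle of the notch, on the plate's top, 115 mm above the counter; notch open to its -x. The pin may be lowered from above or brought in from the open front
- leaf: the gate (loose hinge leaf), about 180 g: white board on edge, x -22 to -122 mm, 10 thick (y), z 0 to 85; on its end a steel knuckle, vertical tube 24 outside, 14 bore, z 15 to 48, joined by a 10 mm thick neck. Origin: on the bore axis, level with the board's lower edge; z up along the bore. Centre of mass about 60 mm from the bore. Centred in the jamb's gap, 6 mm is free above and below
- leaf_bore (a point): middle of the gate knuckle's bore, 31.5 mm above the board's lower edge; axes as the leaf's
- leaf_grip (a point): point of the board's top edge, mid-thickness, 68 mm from the bore axis (towards the leaf's -x), 85 mm above its lower edge: a good place to pinch it across its thickness
- dry_stand: drying stand, fixed, pose varies: steel foot 95 x 85 x 10 mm, two green walls 80 long, tops at 35 mm, with a 12.5 mm slot between them along x. The gate stands upright in the slot, its lower edge on the foot at 10 mm, its knuckle overhanging the stand's +x end, leaf axes parallel to the stand's. Origin: centre of its underside
- cake_ring: bystander, to be left alone: steel cake ring, 84 mm across, 45 mm high; origin at its underside
- bowl: bystander, to be left alone: aluminium bowl, 120 mm across, 55 mm high; origin at its underside
- jar: bystander, to be left alone: amber jar with black cap, 66 mm across, 85 mm high; origin at its underside
- spatula: bystander, to be left alone: spatula lying flat; origin at its underside
- mug: bystander, to be left alone: white mug, 76 mm across, 80 mm high; origin at its underside
- nozzle: bystander, to be left alone: small steel piping nozzle, 32 mm across, 45 mm high; origin at its underside
There are look-alikes about, which are no part of the job. Leave any orange or pink look-alike of the leaf alone.

How it is judged:
By the outcome, as a careful person would: the job done as asked, in the order asked, and still so for the second after the job is handed in, while the arm keeps its last pose, push and grip.
It also fails if it takes over 59 s, if anything falls off the work surface, if the arm or the gripper's body presses on something with over 40 N, if the wrist force passes 120 N, or if a joint passes its speed limit or range.

## Robot

A 7-joint arm with a two-finger parallel gripper is mounted at the origin on the work surface. World frame = base frame: x ahead of the robot, y to its left, z up, the work surface at z = 0. Lengths are in m, angles in rad, forces in N, time in s.
With the tool pointing down it reaches from about 0.425 to 0.925 m from the base axis. Payload 6.8 kg.
Tool frame: the origin (TCP) lies midway between the tips of the shut fingers; the grasp point (between the pads) lies 19 mm behind it; z points along the fingers, y is the line along which they close (so a half turn about z gives the same grasp; the last joint's range is limited). The gripper opens to 85 mm and grips with 20 to 120 N. Pads are 22 mm wide; open, the fingers measure 114 mm over their backs; the gripper's body (76 mm by 85 mm) begins 54 mm behind the grasp point. The pads swing forward as they close: fully open they stand 13 mm farther back than shut.
Start: joints at [-1.35, 0.477, 0.022, 1.555, -0.011, 1.109, -0.083], TCP at [0.218, 0.639, 0.231] pointing down, gripper open.
Joint ranges: [-2.96, 2.96], [-0.34, 2.1], [-1.41, 1.46], [0.24, 2.44], [-1.37, 4.51], [0.17, 1.92], [-2.96, 2.96]. Speed limits (rad/s): [2.39, 2.39, 3.14, 3.14, 3.14, 3.14, 3.14].

## Interface

Orientations are given as a unit quaternion [w, x, y, z].
In Python, from station import * gives the robot as it stands.
- The arm moves only by the shell command python3 -m creep 'ROWS' [FORCE]. ROWS is JSON, a list of rows, each a list of 7 numbers: the gripper command: -1 is shut, 1 is fully open, values between are in proportion, then the shift along the world's x, y, z in mm, then the turn, a rotation vector about the world's x, y, z in rad. A call has 1 to 5 rows; each row shifts and turns the commanded pose from where the row before left it; what a row does not reach is not made up. A row lasts 1/8 s, in which the tool goes at most 62.5 mm and 10.7 degrees, less where a joint would pass 70% of its speed; a pose out of reach is approached as far as the arm can. A call is refused whole if a number of a shift passes 62.5 or a number of a turn 0.188, either way. A call with a gripper value outside its range is refused whole. The fingers move at their own pace and stop on an object; FORCE is the grip in N (left out, the last holds). Time passes only in rows, so rows that do not move let the fingers close. It gives the time, the measured TCP pose, the force, the opening and the grip force at its end, in the units of the state.
- get_obs(): the state, without advancing time (a new reading comes with each control period).
- read_camera(name): name is "scene" or "top" or "wrist"; returns (picture, depth): 480x640x3 uint8, red, green, blue; 480x640 float32, m along the optical axis (not along the pixel's ray), 0 where there is no reading.
- camera_params(name): a dict with "intrinsics" (3x3 intrinsics, pixels), "k1" (the pictures are not rectified: a ray, as slopes to the right and down, at radius r is drawn at 1 + k1 r^2 times it, then the intrinsics apply), "cam_to_world" (4x4, takes a point from camera to world coordinates); the wrist camera has in their place "mount" (4x4, takes a point from camera to tool coordinates, whose origin is the TCP and whose axes are the flange's). Camera axes: x right, y up, looking along -z (the intrinsics and any distortion apply to the point x, -y, -z); pixel columns grow to the right and rows downward; lengths in m; the calibration is good to about 2 mm. A picture is of the moment at which its call begins: read the wrist's pose just before it. camera_params takes no time and is no camera call.
- hand_in(): hands the job in; it is judged then, once.
The state is a dict: "t": time; "q": joint angles; "joint_vel": joint speeds; "joint_torque": joint torques, N m; "eef_pos": TCP position; "tool_rot": TCP orientation; "contact_force": force on the tool from outside, world axes, zero at the start; "torque": the same for the moment, N m; "gripper_width": opening from 0.0 (shut) to 1.0 (fully open); "grasp_force": force on a finger pad.
Only numpy, scipy, OpenCV 4.12 (cv2) and the standard library are available. Lean on these libraries where they do the work, as an engineer would, in place of code of your own. Each camera call takes 0.05 s, during which the arm holds its last target. There are 200 camera calls.

## Working session

There is one attempt and no reset: what is moved stays moved. The work goes in short steps, Python scripts to look and compute and a shell command to move; the robot and the scene stay as the last step left them, time stands still between calls to the robot, and variables do not carry over. Pictures are saved under pics/ and viewed, at most 11 in all, crops included, and the job is handed in when it is done.

```bash
mkdir -p pics; ls; cat > h.py <<'E'
from station import *
import numpy as np, cv2
from scipy.spatial.transform import Rotation as R
def pose():
    o=get_obs(); T=np.eye(4); q=o["tool_rot"]; T[:3,:3]=R.from_quat([q[1],q[2],q[3],q[0]]).as_matrix(); T[:3,3]=o["eef_pos"]; return T
def snap(n):
    p=camera_params(n)
    M=p["cam_to_world"] if "cam_to_world" in p else pose()@np.array(p["mount"])
    im,d=read_camera(n); return im,d,np.array(M),np.array(p["intrinsics"]),p["k1"]
def rays(K,k1,uv):
    uv=np.asarray(uv,float).reshape(-1,2); m=(uv-K[:2,2])/[K[0,0],K[1,1]]
    s=m.copy()
    for _ in range(20): s=m/(1+k1*(s**2).sum(1,keepdims=True))
    return np.c_[s[:,0],-s[:,1],-np.ones(len(s))]
def cloud(d,M,K,k1):
    v,u=np.mgrid[0:480,0:640]; r=rays(K,k1,np.c_[u.ravel(),v.ravel()])
    P=(r*d.reshape(-1,1))@M[:3,:3].T+M[:3,3]; P[d.ravel()==0]=np.nan
    return P.reshape(480,640,3)
E
python3 - <<'E'
from h import *
for n in("scene","top"):
    im,d,M,K,k1=snap(n); cv2.imwrite(f"pics/{n}.png",im[...,::-1]); np.savez(f"{n}.npz",im=im,d=d,M=M,K=K,k1=k1); print(n,M.round(3).tolist(),K.tolist(),k1)
o=get_obs();print(o)
E
```

```text
pics
scene [[0.417, -0.603, 0.679, 1.35], [0.909, 0.264, -0.324, -0.351], [0.016, 0.752, 0.658, 0.885], [0.0, 0.0, 0.0, 1.0]] [[444.65430815091605, 0.0, 318.37256389433765], [0.0, 444.65430815091605, 238.55214700015287], [0.0, 0.0, 1.0]] -0.0736107914360723
top [[0.008, 0.998, -0.061, 0.451], [-1.0, 0.007, -0.009, 0.017], [-0.009, 0.061, 0.998, 1.825], [0.0, 0.0, 0.0, 1.0]] [[621.7508823619859, 0.0, 325.595034762925], [0.0, 621.7508823619859, 235.3123299542494], [0.0, 0.0, 1.0]] -0.18666147811838207
{'t': 0.1, 'q': array([-1.35008259,  0.47776791,  0.0223723 ,  1.5563595 , -0.01148031,
        1.10928103, -0.08309146]), 'joint_vel': array([-2.93934353e-04, -2.27876662e-04,  4.64070282e-05, -4.71883256e-03,
       -3.57188508e-04, -4.91446548e-04, -1.77568191e-04]), 'joint_torque': array([ 4.76533853e-03, -5.97760642e+01,  1.61404006e+00, -2.81955904e+01,
        1.28719892e-02,  5.13788138e-03,  2.82127695e-05]), 'eef_pos': array([0.2178325 , 0.6383205 , 0.23038674]), 'tool_rot': array([-6.07770566e-05,  1.63661775e-01,  9.86516149e-01, -8.41437141e-04]), 'contact_force': array([0.07480315, 0.0306476 , 0.31897467]), 'torque': array([-0.03238193,  0.04071211, -0.05102154]), 'grasp_force': 0.0, 'gripper_width': 0.9979678126180447}
```

View pics/scene.png

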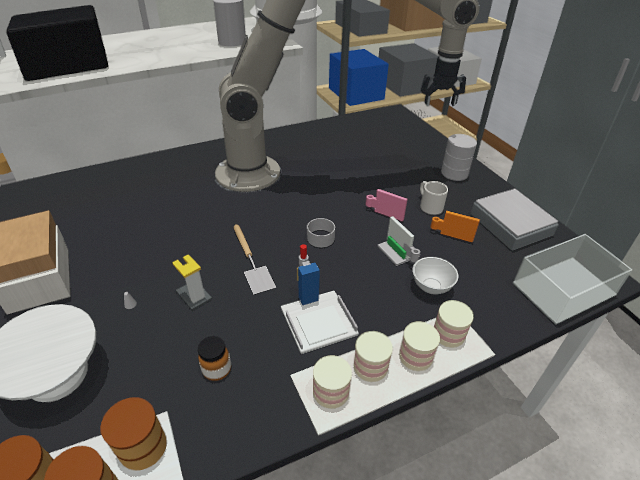

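View pics/top.png

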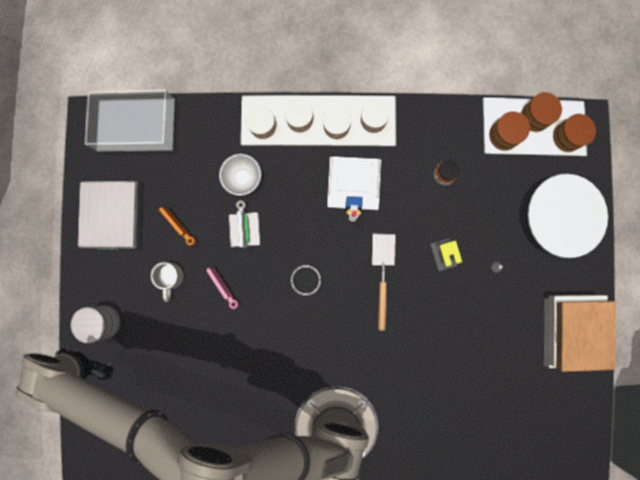

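Scene picture: the white gate is in the green stand at (400,240), with its knuckle at (414,256). The pink (387,205) and orange (458,226) gates are loose look-alikes. The red pin is at (303,253) on the blue jamb (309,285), and the yellow notch stand is at (187,268). In the top picture the gate is at (242,228), the pin at (353,213) and the notch at (449,256). The white gate is the one meant, as it's the only white one and stands in the green stand.

```bash
cat > meas.py <<'E'
from h import *
def load(n):
    z=np.load(n+".npz"); return z["im"],cloud(z["d"],z["M"],z["K"],float(z["k1"]))
def rect(P):
    (c,s,a)=cv2.minAreaRect((P[:,:2]*1000).astype(np.float32)); return np.round(c,1),np.round(s,1),round(a,1)
E
python3 - <<'E'
from meas import *
boxes={"scene":dict(gate=(380,210,425,270),jamb=(275,240,360,350),notch=(165,250,215,310)),"top":dict(gate=(225,195,265,252),jamb=(322,150,388,225),notch=(425,232,468,275))}
for n in boxes:
    im,P=load(n); hsv=cv2.cvtColor(im,cv2.COLOR_RGB2HSV)
    H,S,V=[hsv[...,i].astype(int) for i in range(3)]
    col=dict(yellow=(H>22)&(H<35)&(S>150)&(V>100),blue=(H>100)&(H<125)&(S>120),red=((H<6)|(H>174))&(S>150),green=(H>45)&(H<85)&(S>120),white=(S<50)&(V>150))
    for b,cs in dict(gate=["white","green"],jamb=["blue","red","white"],notch=["yellow"]).items():
        x0,y0,x1,y1=boxes[n][b]; w=np.zeros(im.shape[:2],bool); w[y0:y1,x0:x1]=1
        for c in cs:
            Q=P[w&col[c]]; Q=Q[~np.isnan(Q[:,0])]
            zt=np.percentile(Q[:,2],97); T=Q[Q[:,2]>zt-.008]
            print(n,b,c,len(Q),"ztop",zt.round(3),"med",np.median(Q,0).round(3),"top rect",rect(T),len(T))
a,b=cv2.imread("pics/scene.png"),cv2.imread("pics/top.png")
c1=cv2.resize(a[180:300,350:490],None,fx=4,fy=4,interpolation=2); cv2.imwrite("pics/crop1.png",c1)
E
```

```text
scene gate white 440 ztop 0.096 med [0.607 0.261 0.026] top rect (array([578.1, 273.9]), array([97.7, 12. ]), 4.7) 93
scene gate green 169 ztop 0.036 med [0.585 0.263 0.025] top rect (array([584.6, 264.8]), array([78.5, 12.4]), 4.6) 77
scene jamb blue 752 ztop 0.125 med [ 0.667 -0.049  0.084] top rect (array([654.5, -45.6]), array([45.1, 33.1]), 89.3) 190
scene jamb red 89 ztop 0.166 med [ 0.622 -0.045  0.155] top rect (array([616.5, -43.3]), array([16.7, 13.2]), 0.3) 36
scene jamb white 2729 ztop 0.032 med [ 0.733 -0.05   0.013] top rect (array([746.6, -48.9]), array([144.2, 277.2]), 86.5) 182
scene notch yellow 312 ztop 0.116 med [ 0.517 -0.31   0.113] top rect (array([ 512.4, -312.4]), array([63.3, 46.9]), 16.3) 293
top gate white 793 ztop 0.098 med [0.582 0.273 0.012] top rect (array([574.7, 274.6]), array([99.8, 10.8]), 4.5) 116
top gate green 56 ztop 0.042 med [0.582 0.264 0.035] top rect (array([578.7, 262.8]), array([66.7,  6.1]), 5.6) 28
top jamb blue 122 ztop 0.131 med [ 0.65  -0.044  0.124] top rect (array([648.6, -44. ]), array([41. , 26.2]), 85.8) 73
top jamb red 13 ztop 0.171 med [ 0.613 -0.044  0.165] top rect (array([611.8, -42.8]), array([5.7, 9.6]), 20.7) 9
top jamb white 2455 ztop 0.074 med [ 0.721 -0.046  0.014] top rect (array([635.5, -47.9]), array([65.3, 41.1]), 10.1) 74
top notch yellow 272 ztop 0.123 med [ 0.513 -0.311  0.115] top rect (array([ 509.6, -312.2]), array([57.2, 46.3]), 14.8) 137
```

View pics/crop1.png

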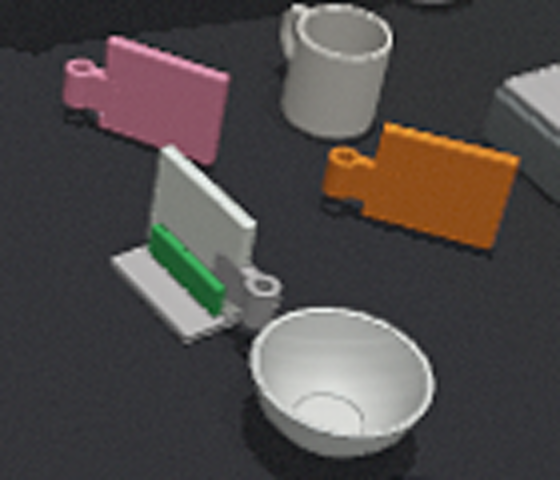

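The crop confirms it: the white gate stands in the green-walled stand, knuckle towards the bowl. The pink and orange ones stand free. Next I look at the wrist camera mount.

```bash
python3 - <<'E'
from h import *
p=camera_params("wrist");print(np.round(p["mount"],3).tolist(),p["intrinsics"],p["k1"])
M=pose()@np.array(p["mount"]);print(M.round(3).tolist())
E
python3 -m creep '[[1,50,-50,5,0,0,0.082],[1,50,-50,10,0,0,0.082],[1,50,-50,10,0,0,0.082],[1,50,-50,10,0,0,0.082],[1,50,-50,10,0,0,0.082]]'
```

```text
[[0.001, 0.959, 0.283, 0.073], [1.0, -0.001, 0.001, 0.0], [0.001, 0.283, -0.959, -0.142], [0.0, 0.0, 0.0, 1.0]] [[428.61743471   0.         319.54533057]
 [  0.         428.61743471 236.06775001]
 [  0.           0.           1.        ]] 0.0013369850603072836
[[0.322, -0.908, -0.267, 0.149], [0.947, 0.308, 0.094, 0.662], [-0.003, -0.284, 0.959, 0.372], [0.0, 0.0, 0.0, 1.0]]
t: 0.72
eef_pos: [0.4381, 0.418, 0.2707]
tool_rot: [-0.0, -0.042, 0.999, -0.0]
contact_force: [0.9, 0.0, 0.1]
gripper_width: 1.002
grasp_force: 0.0
```

```bash
python3 -m creep '[[1,35,-45,10,0,0,0],[1,35,-45,10,0,0,0],[1,25,-40,10,0,0,0],[1,0,-8,0,0,0,0],[1,0,0,0,0,0,0]]'
python3 - <<'E'
from h import *
im,d,M,K,k1=snap("wrist"); cv2.imwrite("pics/w1.png",im[...,::-1]); np.savez("w1.npz",im=im,d=d,M=M,K=K,k1=k1); print(pose().round(4).tolist())
E
```

```text
t: 1.35
eef_pos: [0.5316, 0.2815, 0.3003]
tool_rot: [-0.0, -0.04, 0.999, -0.0]
contact_force: [-0.7, 0.3, -0.2]
gripper_width: 0.996
grasp_force: 0.0
[[-0.9966, -0.0824, -0.0013, 0.5311], [-0.0824, 0.9966, 0.0002, 0.2827], [0.0013, 0.0003, -1.0, 0.3002], [0.0, 0.0, 0.0, 1.0]]
```

View pics/w1.png

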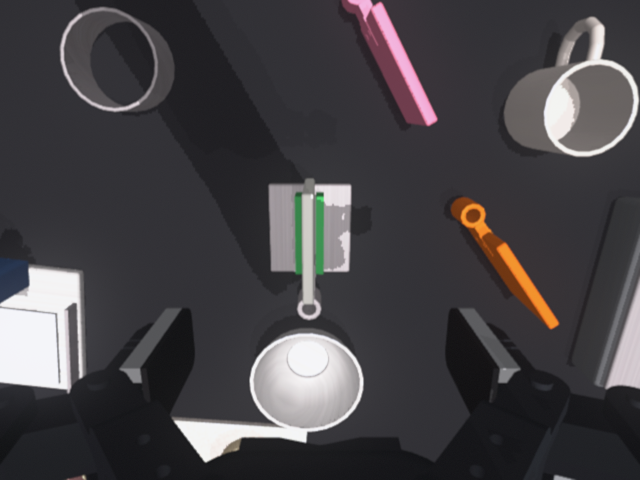

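Wrist view: board top runs from (309,182) to (307,300), the knuckle ring is at (309,309), the drying stand is around (310,228) and the bowl (306,382) is just beyond the knuckle.

```bash
cat >> meas.py <<'E'
def onplane(M,K,k1,uv,z):
    r=rays(K,k1,uv)@M[:3,:3].T; return M[:3,3]+r*((z-M[2,3])/r[:,2])[:,None]
E
python3 - <<'E'
from meas import *
im,P=load("w1"); z=np.load("w1.npz"); M,K,k1=z["M"],z["K"],float(z["k1"])
w=np.zeros(im.shape[:2],bool); w[170:325,295:322]=1
Q=P[w&(P[...,2]>.085)]; print("board top z",np.median(Q[:,2]).round(4),rect(Q),len(Q))
g=cv2.cvtColor(im,cv2.COLOR_RGB2GRAY)
m=w&(P[...,2]>.045)&(P[...,2]<.07); m[:296]=0; Q=P[m]; print("knuckle",np.median(Q,0).round(4),rect(Q),len(Q))
print("ring",onplane(M,K,k1,[[309,309]],np.median(Q[:,2])).round(4))
for zz in(.095,): print("board ends",onplane(M,K,k1,[[309,182],[307.5,297]],zz).round(4))
Q=P[170:300,262:360].reshape(-1,3);Q=Q[(Q[:,2]>.004)&(Q[:,2]<.016)];print("foot",np.median(Q[:,2]).round(4),rect(Q),len(Q))
H=cv2.cvtColor(im,cv2.COLOR_RGB2HSV);G=(H[...,0]>45)&(H[...,0]<85)&(H[...,1]>120)&(P[...,2]>.03)&(P[...,2]<.045);print("green",rect(P[G]),np.median(P[G][:,2]).round(4))
E
```

```text
board top z 0.0942 (array([575.2, 275. ]), array([99.6,  9.8]), 4.1) 1339
knuckle [0.6502 0.2821 0.0567] (array([648.3, 280.5]), array([21.6, 23.2]), 14.9) 321
ring [[0.6476 0.2807 0.0567]]
board ends [[0.5156 0.2719 0.095 ]
 [0.6174 0.2781 0.095 ]]
foot 0.0094 (array([576.1, 274.8]), array([101.3,  85.2]), 4.4) 4778
green (array([579.2, 274.7]), array([79.8, 26.5]), 4.7) 0.0345
```

```bash
python3 -m creep '[[1,0,-55,0,0,0,-0.03],[1,0,-55,0,0,0,-0.03],[1,0,-55,0,0,0,-0.03],[1,0,-55,0,0,0,0],[1,0,-55,0,0,0,0]]'; python3 -m creep '[[1,20,-40,0,0,0,0],[1,10,-15,0,0,0,0],[1,0,0,0,0,0,0],[1,0,0,0,0,0,0]]'
python3 - <<'E'
from h import *
im,d,M,K,k1=snap("wrist"); cv2.imwrite("pics/w2.png",im[...,::-1]); np.savez("w2.npz",im=im,d=d,M=M,K=K,k1=k1); print(pose().round(4).tolist())
E
```

```text
t: 2.02
eef_pos: [0.5317, 0.0074, 0.3005]
tool_rot: [-0.0, 0.002, 1.0, 0.0]
contact_force: [0.9, -0.2, 0.2]
gripper_width: 1.002
grasp_force: 0.0
t: 2.52
eef_pos: [0.5618, -0.0455, 0.3003]
tool_rot: [-0.001, 0.003, 1.0, 0.0]
contact_force: [0.1, 0.7, -0.0]
gripper_width: 1.0
grasp_force: 0.0
[[-1.0, 0.0053, -0.0008, 0.5618], [0.0053, 1.0, 0.0009, -0.0457], [0.0008, 0.0008, -1.0, 0.3004], [0.0, 0.0, 0.0, 1.0]]
```

View pics/w2.png

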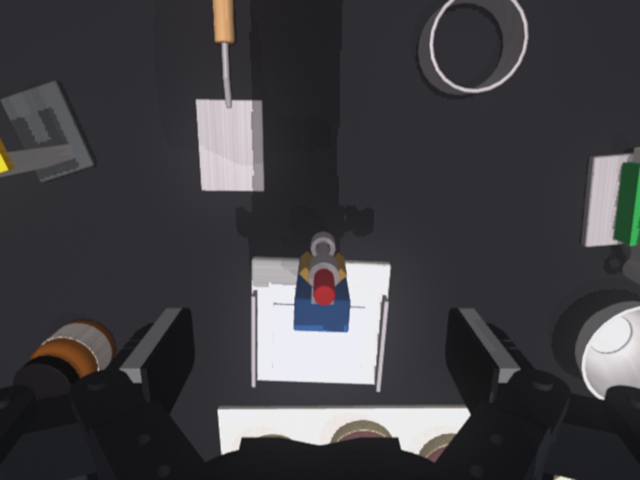

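Wrist view: pin handle top at (324,290), blue block around (322,305), and bed corners at roughly (252,258) to (378,384). Next I measure the pin and jamb.

```bash
python3 - <<'E'
from meas import *
im,P=load("w2"); z=np.load("w2.npz"); M,K,k1=z["M"],z["K"],float(z["k1"])
hsv=cv2.cvtColor(im,cv2.COLOR_RGB2HSV);H,S,V=[hsv[...,i].astype(int) for i in range(3)]
w=np.zeros(im.shape[:2],bool); w[225:340,285:360]=1
red=w&((H<6)|(H>174))&(S>150); Q=P[red];zt=np.percentile(Q[:,2],95);T=Q[Q[:,2]>zt-.006];print("red",zt.round(4),rect(T),len(T),np.mean(T,0).round(4))
C=Q[(Q[:,2]<.158)&(Q[:,2]>.132)];f=cv2.minEnclosingCircle((T[:,:2]*1000).astype(np.float32));print("circ",f)
blue=w&(H>100)&(H<125)&(S>120);Q=P[blue];T=Q[(Q[:,2]>.118)&(Q[:,2]<.132)];print("blue",np.median(T[:,2]).round(4),rect(T),len(T))
# collar / upper knuckle
g=w&(S<60);Q=P[g];C=Q[(Q[:,2]>.126)&(Q[:,2]<.134)];print("collar",rect(C),len(C),np.median(C[:,2]).round(4))
C=Q[(Q[:,2]>.055)&(Q[:,2]<.065)];print("low kn",rect(C),len(C))
# bed
Q=P[245:395,240:400].reshape(-1,3);
B=Q[(Q[:,2]>.008)&(Q[:,2]<.016)];print("bed",rect(B),len(B),np.median(B[:,2]).round(4))
B=Q[(Q[:,2]>.024)&(Q[:,2]<.034)&(Q[:,0]>.6)];
for s in(1,-1):
    b=B[(B[:,1]+.046)*s>.05]; 
    if len(b)>20: l=cv2.fitLine((b[:,:2]*1000).astype(np.float32),cv2.DIST_HUBER,0,.01,.01).ravel();print("rim",l.round(3),np.degrees(np.arctan2(l[1],l[0])).round(2),b[:,0].min().round(3),b[:,0].max().round(3))
# scene cam fits for check
im,P=load("scene");hsv=cv2.cvtColor(im,cv2.COLOR_RGB2HSV);w=np.zeros(im.shape[:2],bool);w[240:280,285:330]=1
H,S=hsv[...,0].astype(int),hsv[...,1]
Q=P[w&((H<6)|(H>174))&(S>150)];Q=Q[(Q[:,2]>.135)&(Q[:,2]<.16)]
# circle fit r=8
from scipy.optimize import least_squares
r=least_squares(lambda c:np.hypot(Q[:,0]-c[0],Q[:,1]-c[1])-.008,[.612,-.044],loss="soft_l1",f_scale=.001);print("scene pin axis",r.x.round(4),len(Q))
E
```

```text
red 0.1661 (array([613.2, -42.2]), array([14.1, 14.3]), 89.5) 346 [ 0.6126 -0.0423  0.165 ]
circ ((613.2540893554688, -42.22183609008789), 7.4354729652404785)
blue 0.1244 (array([649.5, -44.2]), array([43.4, 28.5]), 87.8) 1506
collar (array([616.6, -42. ]), array([29.4, 23.4]), 7.9) 319 0.1293
low kn (array([617.3, -51.4]), array([22.4, 41.9]), 23.3) 283
bed (array([714.9, -47. ]), array([148.8, 159. ]), 87.1) 10318 0.0121
rim [ 9.99000e-01 -4.80000e-02  7.34932e+02  2.12520e+01] -2.76 0.683 0.793
rim [ 9.99000e-01 -4.20000e-02  7.26617e+02 -1.17611e+02] -2.39 0.676 0.785
scene pin axis [ 0.6164 -0.0426] 49
```

```bash
python3 -m creep '[[1,20,3,-20,0,0,0],[1,20,0,-40,0,0,0],[1,12,0,-45,0,0,0],[1,0,0,-45,0,0,0],[1,0,0,-16,0,0,0]]' 50;  python3 -m creep '[[1,0,0,0,0,0,0]]'
python3 - <<'E'
from h import *
print((pose()[:3,3]*1000).round(1),get_obs()["contact_force"].round(1))
E
```

```text
t: 3.2
eef_pos: [0.6121, -0.0433, 0.132]
tool_rot: [-0.002, 0.003, 1.0, 0.0]
contact_force: [-0.0, -0.1, -0.0]
gripper_width: 1.0
grasp_force: 0.0
t: 3.32
eef_pos: [0.6137, -0.0443, 0.1345]
tool_rot: [-0.001, 0.004, 1.0, 0.0]
contact_force: [0.6, 1.2, 0.9]
gripper_width: 1.001
grasp_force: 0.0
[613.7 -44.3 134.5] [0.6 1.2 0.9]
```

```bash
python3 -m creep '[[0.2,0,2,0,0,0,0],[-0.4,0,0,0,0,0,0],[-1,0,0,0,0,0,0],[-1,0,0,0,0,0,0],[-1,0,0,0,0,0,0]]' 50;  python3 -m creep '[[-1,0,0,0,0,0,0],[-1,0,0,0,0,0,0]]'
```

```text
t: 3.95
eef_pos: [0.6144, -0.0432, 0.1354]
tool_rot: [0.0, 0.004, 1.0, 0.0]
contact_force: [-0.7, 0.8, 5.0]
gripper_width: 0.171
grasp_force: 48.6
t: 4.2
eef_pos: [0.6144, -0.0432, 0.1354]
tool_rot: [0.0, 0.004, 1.0, 0.0]
contact_force: [-1.8, 0.8, 5.9]
gripper_width: 0.17
grasp_force: 48.6
```

```bash
python3 -m creep '[[-1,0,0,15,0,0,0],[-1,0,0,25,0,0,0],[-1,0,0,30,0,0,0],[-1,0,0,30,0,0,0],[-1,0,0,30,0,0,0]]'; python3 -m creep '[[-1,0,0,10,0,0,0],[-1,-20,-20,0,0,0,0],[-1,-35,-45,0,0,0,0],[-1,-35,-50,0,0,0,0],[-1,-35,-50,0,0,0,0]]'; python3 -m creep '[[-1,-25,-40,0,0,0,0],[-1,-5,-20,0,0,0,0],[-1,0,0,0,0,0,0],[-1,0,0,0,0,0,0]]'
python3 - <<'E'
from h import *
im,d,M,K,k1=snap("wrist"); cv2.imwrite("pics/w3.png",im[...,::-1]); np.savez("w3.npz",im=im,d=d,M=M,K=K,k1=k1); print(pose().round(4).tolist())
E
```

```text
t: 4.82
eef_pos: [0.6139, -0.0435, 0.2663]
tool_rot: [0.0, 0.005, 1.0, -0.0]
contact_force: [1.0, -0.4, -0.6]
gripper_width: 0.172
grasp_force: 48.7
t: 5.45
eef_pos: [0.4873, -0.2095, 0.2741]
tool_rot: [-0.001, 0.004, 1.0, 0.0]
contact_force: [0.3, -0.5, -0.6]
gripper_width: 0.167
grasp_force: 48.7
t: 5.95
eef_pos: [0.4594, -0.2669, 0.2742]
tool_rot: [-0.0, 0.004, 1.0, 0.0]
contact_force: [0.3, -0.2, -0.2]
gripper_width: 0.168
grasp_force: 48.8
[[-1.0, 0.0067, -0.0006, 0.4596], [0.0067, 1.0, 0.0008, -0.2667], [0.0006, 0.0008, -1.0, 0.2743], [0.0, 0.0, 0.0, 1.0]]
```

View pics/w3.png

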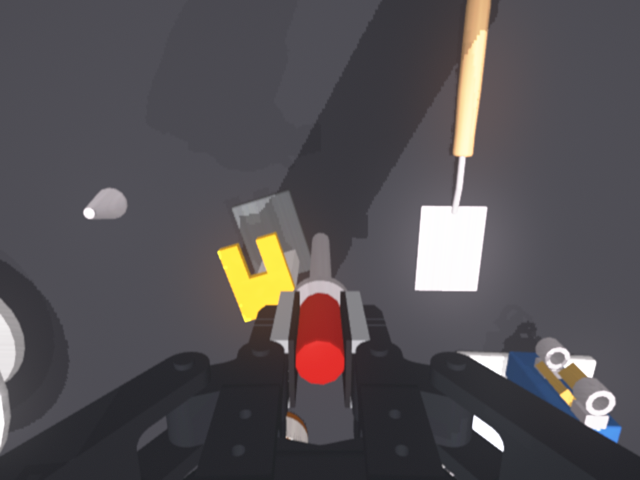

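Wrist view: the pin is held. Its collar is at (322,300) and its tip at (320,238). The yellow plate has tine tips at (219,250)/(238,244) and (257,239)/(276,235), and the notch end is near (259,275).

```bash
python3 - <<'E'
from meas import *
from scipy.optimize import least_squares
im,P=load("w3"); z=np.load("w3.npz"); M,K,k1=z["M"],z["K"],float(z["k1"])
hsv=cv2.cvtColor(im,cv2.COLOR_RGB2HSV);H,S,V=[hsv[...,i].astype(int) for i in range(3)]
ym=(H>20)&(H<36)&(S>150)&(V>140); ym[:220]=0; ym[330:]=0; ym[:,:210]=0; ym[:,305:]=0
Q=P[ym]; zt=np.median(Q[:,2]); print("plate z",zt.round(4),ym.sum())
v,u=np.nonzero(ym); X=onplane(M,K,k1,np.c_[u,v],.115)[:,:2]
top=np.abs(P[ym][:,2]-zt)<.005; X=X[top]
# raster template IoU: metric image 0.5 mm
x0=np.array([.43,-.38]);s=2000
def ras(X): 
    m=np.zeros((300,300),np.uint8); i=((X-x0)*s).round().astype(int); ok=((i>=0)&(i<300)).all(1); m[i[ok,0],i[ok,1]]=1
    return cv2.morphologyEx(m,cv2.MORPH_CLOSE,np.ones((7,7)))
A=ras(X)
# notch free region + tines only: compare area ahead of leaf x<18 mm
g=np.stack(np.meshgrid(np.arange(300),np.arange(300),indexing="ij"),-1)/s+x0
def iou(p):
    c,sn=np.cos(p[2]),np.sin(p[2]); d=g-p[:2]; lx=d[...,0]*c+d[...,1]*sn; ly=-d[...,0]*sn+d[...,1]*c
    pl=(np.abs(ly)<.0225)&(lx>-.02)&(lx<.0165); hole=(lx<0)&(np.abs(ly)<.0075)|(np.hypot(lx,ly)<.0075)
    T=pl&~hole; W=(lx<.0165); return -((A>0)&T&W).sum()/(((A>0)|T)&W).sum()
from scipy.optimize import differential_evolution as de
r=de(iou,[(.47,.54),(-.34,-.28),(-.1,.5)],seed=1,maxiter=60,tol=1e-6); print("notch",r.x.round(4),np.degrees(r.x[2]).round(2),r.fun)
print("corners",onplane(M,K,k1,[[219,250],[238,244],[257,239],[276,235],[250,277],[268,272]],.115).round(4).tolist())
T=pose()
def proj(X):
    c=(X-M[:3,3])@M[:3,:3]; a=c[:2]/-c[2]*[1,-1]; return K[:2,:2]@(a*(1+k1*a@a))+K[:2,2]
t=T[:3,3]
for n,o in dict(tip=(-1,0,-100),tip0=(0,0,-100),collar=(-1,0,-10.4)).items(): print(n,proj(t+np.array(o)/1000).round(1))
C=P[270:300,300:350].reshape(-1,3);C=C[C[:,2]>.2]
print("collar z",np.percentile(C[:,2],[10,50,90]).round(4),rect(C[(C[:,2]>.26)&(C[:,2]<.28)]))
sh=P[232:285,308:335].reshape(-1,3);sh=sh[(sh[:,2]>.165)&(sh[:,2]<.255)]
for a,b in((.17,.19),(.19,.21),(.21,.23),(.23,.25)):
    q=sh[(sh[:,2]>a)&(sh[:,2]<b)];print(a,len(q),np.median(q,0).round(4) if len(q) else "")
E
```

```text
plate z nan 3258
notch [ 0.5111 -0.295   0.415 ] 23.78 0.0
corners [[0.4853, -0.3411, 0.115], [0.4808, -0.3268, 0.115], [0.477, -0.3126, 0.115], [0.4741, -0.2985, 0.115], [0.5069, -0.3193, 0.115], [0.503, -0.3056, 0.115]]
tip [319.2 237.7]
tip0 [319.2 239.3]
collar [318.8 303.7]
collar z [0.2427 0.268  0.2737] (array([ 451. , -264.8]), array([18.2,  8.3]), 89.8)
0.17 89 [ 0.455  -0.2662  0.1847]
0.19 204 [ 0.4549 -0.2662  0.2006]
0.21 265 [ 0.4551 -0.2662  0.2206]
0.23 228 [ 0.4548 -0.2662  0.2371]
```

```bash
python3 - <<'E'
from meas import *
im,P=load("w3"); z=np.load("w3.npz"); M,K,k1=z["M"],z["K"],float(z["k1"])
hsv=cv2.cvtColor(im,cv2.COLOR_RGB2HSV);H,S,V=[hsv[...,i].astype(int) for i in range(3)]
ym=(H>20)&(H<36)&(S>150)&(V>140); ym[:220]=0; ym[330:]=0; ym[:,:210]=0; ym[:,305:]=0
print("plate z",np.nanmedian(P[ym][:,2]).round(4),"nan",np.isnan(P[ym][:,2]).sum())
g=np.stack(np.meshgrid(np.arange(.46,.54,.0007),np.arange(-.36,-.27,.0007),indexing="ij"),-1)
X=np.dstack([g,np.full(g.shape[:2],.115)]).reshape(-1,3); c=(X-M[:3,3])@M[:3,:3]; a=c[:,:2]/-c[:,2:]*[1,-1]; uv=a*K[0,0]+K[:2,2]
A=ym[uv[:,1].round().astype(int),uv[:,0].round().astype(int)].reshape(g.shape[:2])
def f(p):
    co,sn=np.cos(p[2]),np.sin(p[2]); d=g-p[:2]; lx=d[...,0]*co+d[...,1]*sn; ly=-d[...,0]*sn+d[...,1]*co
    T=(np.abs(ly)<.0225)&(lx>-.02)&~((lx<0)&(np.abs(ly)<.0075)|(np.hypot(lx,ly)<.0075)); W=lx<.014
    return -(A&T&W).sum()/((A|T)&W).sum()
from scipy.optimize import differential_evolution as de
r=de(f,[(.48,.52),(-.33,-.3),(.1,.45)],seed=1); print(r.x.round(4),np.degrees(r.x[2]),r.fun); print(pose()[:3,3])
E
```

```text
plate z 0.1144 nan 15
[ 0.4986 -0.3153  0.2924] 16.75200965574842 -0.9535953177257525
[ 0.45964468 -0.26673506  0.27431178]
```

```bash
python3 -m creep '[[-1,15,-20,0,0,0,0],[-1,20,-22,-15,0,0,0],[-1,4,-6,-20,0,0,0],[-1,0,0,-10,0,0,0],[-1,0,0,0,0,0,0]]'; python3 -m creep '[[-1,0,0,0,0,0,0]]'
python3 - <<'E'
from h import *
im,d,M,K,k1=snap("wrist"); cv2.imwrite("pics/w4.png",cv2.resize(im[150:400,220:420,::-1],None,fx=2.4,fy=2.4)); np.savez("w4.npz",im=im,d=d,M=M,K=K,k1=k1); print(pose()[:3,3].round(4).tolist())
E
```

```text
t: 6.62
eef_pos: [0.4972, -0.3148, 0.2286]
tool_rot: [-0.001, 0.004, 1.0, 0.001]
contact_force: [0.1, 0.3, -0.5]
gripper_width: 0.167
grasp_force: 48.8
t: 6.75
eef_pos: [0.4981, -0.3158, 0.2303]
tool_rot: [0.0, 0.004, 1.0, 0.0]
contact_force: [0.2, -1.1, -0.8]
gripper_width: 0.169
grasp_force: 48.8
[0.4982, -0.316, 0.2305]
```

View pics/w4.png

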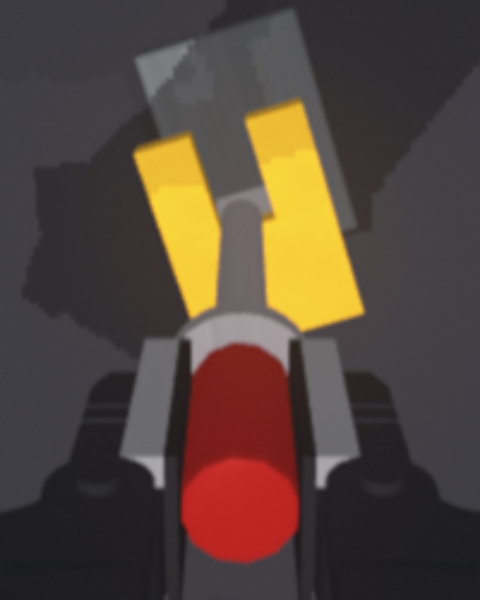

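The tip hangs over the inner end of the notch, about 1 mm towards -y. I shift +1 mm and lower it.

```bash
python3 -m creep '[[-1,0.5,1,-10,0,0,0],[-1,0,0,-20,0,0,0],[-1,0,0,-20,0,0,0],[-1,0,0,0,0,0,0]]'; 
```

```text
t: 7.3
eef_pos: [0.4976, -0.3146, 0.1782]
tool_rot: [-0.001, 0.004, 1.0, 0.001]
contact_force: [-0.3, -0.1, -0.4]
gripper_width: 0.167
grasp_force: 48.8
```

```bash
python3 -m creep '[[-1,0,0,-20,0,0,0],[-1,0,0,-20,0,0,0],[-1,0,0,-8,0,0,0],[-1,0,0,0,0,0,0]]';  python3 -m creep '[[-1,0,0,-3,0,0,0],[-1,0,0,-1.5,0,0,0],[-1,0,0,0,0,0,0]]'
```

```text
t: 7.8
eef_pos: [0.4986, -0.3153, 0.132]
tool_rot: [-0.0, 0.004, 1.0, 0.0]
contact_force: [-0.3, 0.5, -0.7]
gripper_width: 0.168
grasp_force: 48.8
t: 8.18
eef_pos: [0.4987, -0.3153, 0.1274]
tool_rot: [0.0, 0.004, 1.0, -0.0]
contact_force: [-0.3, 0.5, -0.3]
gripper_width: 0.172
grasp_force: 48.8
```

```bash
python3 -m creep '[[-1,0,0,-1.5,0,0,0],[-1,0,0,0,0,0,0]]';  python3 -m creep '[[-1,0,0,-0.7,0,0,0],[-1,0,0,0,0,0,0]]'
```

```text
t: 8.43
eef_pos: [0.4985, -0.3152, 0.1256]
tool_rot: [-0.0, 0.004, 1.0, 0.0]
contact_force: [-0.4, -0.1, -0.3]
gripper_width: 0.173
grasp_force: 48.8
t: 8.68
eef_pos: [0.4987, -0.3153, 0.1254]
tool_rot: [0.0, 0.004, 1.0, 0.0]
contact_force: [-1.4, 0.9, 3.4]
gripper_width: 0.171
grasp_force: 49.4
```

Contact shows the collar is resting on the plate, so I release and rise.

```bash
python3 -m creep '[[-0.4,0,0,0,0,0,0],[-0.1,0,0,0,0,0,0],[0.2,0,0,0,0,0,0],[0.2,0,0,15,0,0,0],[0.2,0,0,40,0,0,0]]';  python3 -m creep '[[0.2,0,0,40,0,0,0],[0.2,-20,10,30,0,0,0],[0.2,-20,20,15,0,0,0],[0.2,0,0,0,0,0,0],[0.2,0,0,0,0,0,0]]'
python3 - <<'E'
from meas import *
im,d,M,K,k1=snap("wrist"); np.savez("w5.npz",im=im,d=d,M=M,K=K,k1=k1); print(pose()[:3,3].round(4).tolist())
cv2.imwrite("pics/w5.png",cv2.resize(im[170:400,180:440,::-1],None,fx=2.4,fy=2.4))
im,P=load("w5");hsv=cv2.cvtColor(im,cv2.COLOR_RGB2HSV);H,S,V=[hsv[...,i].astype(int) for i in range(3)]
Q=P[((H<6)|(H>174))&(S>150)];zt=np.nanpercentile(Q[:,2],95);T=Q[Q[:,2]>zt-.006];print("red",zt.round(4),rect(T),np.mean(T,0).round(4))
E
```

```text
t: 9.3
eef_pos: [0.4975, -0.3146, 0.1798]
tool_rot: [-0.002, 0.004, 1.0, 0.001]
contact_force: [1.0, -0.0, -0.0]
gripper_width: 0.599
grasp_force: 0.0
t: 9.93
eef_pos: [0.459, -0.2855, 0.2654]
tool_rot: [0.0, 0.004, 1.0, -0.0]
contact_force: [-0.7, -0.8, -0.3]
gripper_width: 0.602
grasp_force: 0.0
[0.4589, -0.2855, 0.265]
red 0.1562 (array([ 497.3, -314.6]), array([13.5, 14.2]), 1.0) [ 0.4967 -0.3145  0.1549]
```

View pics/w5.png

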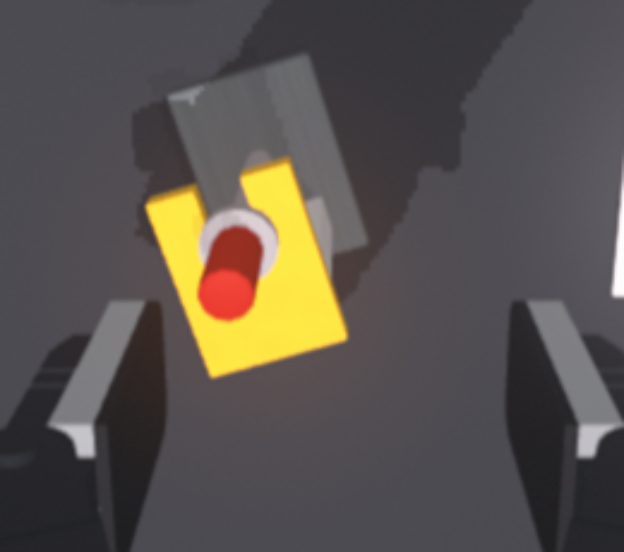

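Pin check: handle top at z 156 mm, upright and free at crop (228,295). The collar is on the plate inside the notch at (238,243). Now the gate.

```bash
python3 -m creep '[[0.3,12,40,0,0,0,0],[0.3,12,55,0,0,0,0],[0.3,12,55,0,0,0,0],[0.3,12,55,0,0,0,0.02],[0.3,12,55,0,0,0,0.02]]';python3 -m creep '[[0.3,12,55,0,0,0,0.02],[0.3,12,55,0,0,0,0.025],[0.3,12,55,0,0,0,0],[0.3,12,55,0,0,0,0],[0.3,12,55,-10,0,0,0]]';python3 -m creep '[[0.3,0,25,-20,0,0,0],[0.3,0,0,-20,0,0,0],[0.3,0,0,0,0,0,0],[0.3,0,0,0,0,0,0]]'
python3 - <<'E'
from h import *
T=pose();print((T[:3,3]*1000).round(1),np.degrees(np.arctan2(T[1,1],T[0,1])).round(2), T[:3,2].round(4))
E
```

```text
t: 10.6
eef_pos: [0.5192, -0.0238, 0.2645]
tool_rot: [-0.0, -0.016, 1.0, -0.0]
contact_force: [0.1, -0.0, 0.0]
gripper_width: 0.646
grasp_force: 0.0
t: 11.22
eef_pos: [0.5799, 0.2515, 0.2547]
tool_rot: [0.0, -0.038, 0.999, 0.0]
contact_force: [0.9, -0.1, 0.6]
gripper_width: 0.651
grasp_force: 0.0
t: 11.72
eef_pos: [0.5792, 0.2736, 0.2152]
tool_rot: [0.0, -0.037, 0.999, -0.0]
contact_force: [-0.2, 0.4, 1.2]
gripper_width: 0.653
grasp_force: 0.0
[579.2 273.6 215.2] 94.27 [ 1.e-04 -5.e-04 -1.e+00]
```

Alignment is within 2 mm and 0.2°. I descend and close gently.

```bash
python3 -m creep '[[0.3,0,1.5,-40,0,0,0],[0.3,0,0,-50,0,0,0],[0.3,0,0,-40,0,0,0],[0.3,0,0,-25,0,0,0],[0.3,0,0,0,0,0,0]]' 60;python3 -m creep '[[0.0,0,0,0,0,0,0],[-0.4,0,0,0,0,0,0],[-1,0,0,0,0,0,0],[-1,0,0,0,0,0,0],[-1,0,0,0,0,0,0]]'
python3 - <<'E'
from h import *
T=pose();print((T[:3,3]*1000).round(1),np.degrees(np.arctan2(T[1,1],T[0,1])).round(2),get_obs()["torque"].round(2))
E
```

```text
t: 12.35
eef_pos: [0.5781, 0.2751, 0.0591]
tool_rot: [-0.001, -0.038, 0.999, -0.001]
contact_force: [-0.2, -0.5, 0.4]
gripper_width: 0.647
grasp_force: 0.0
t: 12.98
eef_pos: [0.5794, 0.2764, 0.0614]
tool_rot: [0.001, -0.038, 0.999, 0.0]
contact_force: [-0.9, -0.8, 7.3]
gripper_width: 0.109
grasp_force: 59.1
[579.4 276.4  61.4] 94.36 [-0.24  0.19  0.02]
```

```bash
python3 -m creep '[[-1,0,0,10,0,0,0],[-1,0,0,20,0,0,0],[-1,0,0,30,0,0,0],[-1,0,0,30,0,0,0],[-1,0,0,0,0,0,0]]' 80;python3 -m creep '[[-1,-15,-30,0,0,0,-0.03],[-1,-20,-45,0,0,0,-0.03],[-1,-20,-50,0,0,0,-0.03],[-1,-20,-50,0,0,0,-0.03],[-1,-15,-50,0,0,0,0]]';python3 -m creep '[[-1,-4,-45,0,0,0,0],[-1,0,-30,0,0,0,0],[-1,0,-13,0,0,0,0],[-1,0,0,0,0,0,0],[-1,0,0,0,0,0,0]]'
python3 - <<'E'
from h import *
T=pose();print((T[:3,3]*1000).round(1),np.degrees(np.arctan2(T[1,1],T[0,1])).round(2),get_obs()["torque"].round(2))
im,d,M,K,k1=snap("wrist"); np.savez("w6.npz",im=im,d=d,M=M,K=K,k1=k1); cv2.imwrite("pics/w6.png",im[...,::-1])
E
```

```text
t: 13.6
eef_pos: [0.5805, 0.2772, 0.1537]
tool_rot: [0.003, -0.038, 0.999, 0.002]
contact_force: [0.9, -0.1, -1.8]
gripper_width: 0.106
grasp_force: 77.8
t: 14.22
eef_pos: [0.4869, 0.0497, 0.1495]
tool_rot: [-0.001, 0.022, 1.0, -0.0]
contact_force: [1.7, -0.4, -0.7]
gripper_width: 0.104
grasp_force: 77.9
t: 14.85
eef_pos: [0.4847, -0.0352, 0.1498]
tool_rot: [-0.0, 0.021, 1.0, 0.0]
contact_force: [-0.1, -0.4, -1.2]
gripper_width: 0.108
grasp_force: 77.9
[484.7 -35.2 149.8] 87.61 [0.05 0.01 0.01]
```

View pics/w6.png

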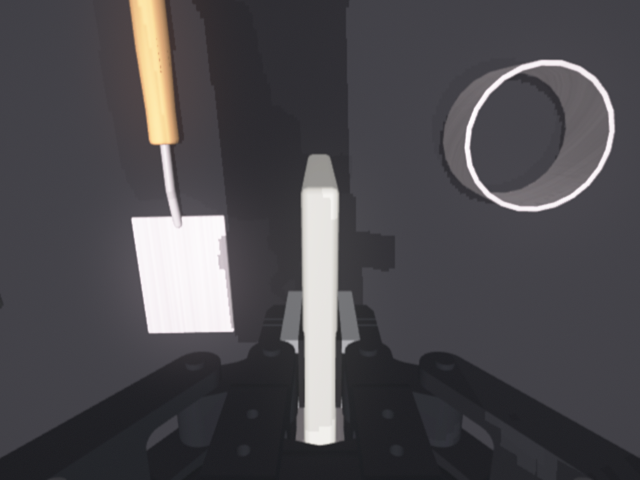

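The gate is held, with its board top central from (320,190) to (320,435); the gripper hides the knuckle. I check tilt and offset from the depth and from the scene camera.

```bash
cat > gate.py <<'E'
from meas import *
def edge(file):
    im,P=load(file); T=pose(); Q=P[185:290,300:340].reshape(-1,3); Q=Q[np.isfinite(Q[:,0])]
    zt=np.percentile(Q[:,2],80); Q=Q[np.abs(Q[:,2]-zt)<.006]; L=(Q-T[:3,3]); 
    A=np.c_[L[:,:2],np.ones(len(L))]; k,*_=np.linalg.lstsq(A,L[:,2],rcond=None)
    print("top z",Q[:,2].mean().round(4),"dz/dx,dz/dy deg",np.degrees(k[:2]).round(2),"z at tcp",(k[2]*1000).round(1),"back x rel",(np.percentile(L[:,0],1)*1000).round(1),rect(L),len(L))
E
python3 - <<'E'
from gate import *
edge("w6")
im,d,M,K,k1=snap("scene"); np.savez("s2.npz",im=im,d=d,M=M,K=K,k1=k1); P=cloud(d,M,K,k1)
T=pose();t=T[:3,3]
# knuckle search: points ahead of board
ex=np.array([np.cos(np.radians(-2.4)),np.sin(np.radians(-2.4))]); L=P[...,:2]-t[:2]; lx=L@ex; ly=L@np.array([-ex[1],ex[0]])
m=(lx>.05)&(lx<.085)&(np.abs(ly)<.02)&(P[...,2]>.10)&(P[...,2]<.17); Q=np.c_[lx[m],ly[m],P[...,2][m]]*1000
print(len(Q)); print(np.percentile(Q,[2,50,98],axis=0).round(1))
from scipy.optimize import least_squares
S=Q[(Q[:,2]<np.percentile(Q[:,2],98)-4)]
r=least_squares(lambda c:np.hypot(S[:,0]-c[0],S[:,1]-c[1])-12,[68,0],loss="soft_l1");print("kn axis rel tcp (leaf xy)",r.x.round(1),"top z",np.percentile(Q[:,2],95).round(1))
v,u=np.nonzero(m);print(u.min(),u.max(),v.min(),v.max())
E
```

```text
top z 0.1826 dz/dx,dz/dy deg [ 0.72 -0.08] z at tcp 33.3 back x rel -53.9 (array([-39.3,   2. ]), array([10.1, 29.7]), 87.9) 3852
140
[[ 50.9 -11.8 114.4]
 [ 76.9  -1.5 138.1]
 [ 84.1   9.6 148.3]]
kn axis rel tcp (leaf xy) [70.2 -0.2] top z 146.4
291 300 230 248
```

```bash
python3 -m creep '[[-1,0,-2,-20,0,0,0],[-1,0,0,-20,0,0,0],[-1,0,0,-7,0,0,0],[-1,0,0,0,0,0,0],[-1,0,0,0,0,0,0]]'; python3 - <<'E'
from gate import *
T=pose();print((T[:3,3]*1000).round(1),np.degrees(np.arctan2(T[1,1],T[0,1])).round(2),T[:3,2].round(4))
# jamb recheck, scene camera: knuckle tubes and block
im,d,M,K,k1=snap("scene"); np.savez("s3.npz",im=im,d=d,M=M,K=K,k1=k1)
cv2.imwrite("pics/s3.png",cv2.resize(im[220:320,250:350,::-1],None,fx=5,fy=5,interpolation=2))
im,P=load("s3")
B=P[(P[...,2]>.119)&(P[...,2]<.131)&(P[...,0]>.6)&(P[...,0]<.68)&(P[...,1]>-.08)&(P[...,1]<-.01)]
k=B[(B[:,0]<.628)];print("upper kn",len(k),rect(k),np.median(k[:,2]).round(4));b=B[B[:,0]>.632];print("block",rect(b),np.median(b[:,2]).round(4))
E
```

```text
t: 15.58
eef_pos: [0.4852, -0.0386, 0.1037]
tool_rot: [0.001, 0.022, 1.0, 0.0]
contact_force: [0.3, -0.6, -1.7]
gripper_width: 0.105
grasp_force: 78.0
[485.2 -38.6 103.7] 87.51 [ 1.1e-03  1.0e-04 -1.0e+00]
upper kn 39 (array([617.2, -43.4]), array([21.6, 20.9]), 82.4) 0.1236
block (array([651.8, -45. ]), array([45.8, 38.9]), 88.3) 0.1236
```

View pics/s3.png

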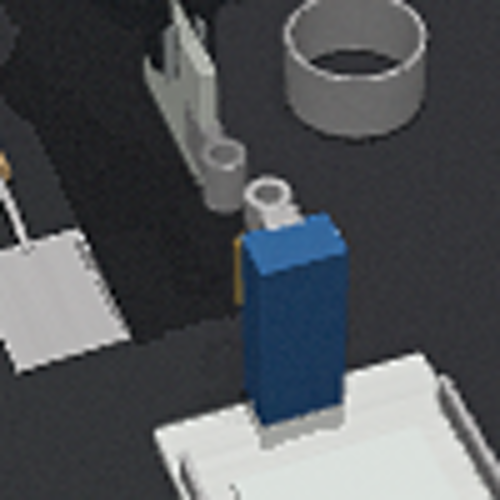

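The knuckle at crop (223,175) is lined up in front of the jamb's knuckle at (268,193), and nothing is in the way. I advance.

```bash
python3 -m creep '[[-1,15,0.5,-0.8,0,0,0],[-1,15,-0.7,0,0,0,0],[-1,15,-0.7,0,0,0,0],[-1,5,0,0,0,0,0],[-1,0,0,0,0,0,0]]';python3 -m creep '[[-1,4,0,0,0,0,0],[-1,2,0,0,0,0,0],[-1,0,0,0,0,0,0]]'
```

```text
t: 16.25
eef_pos: [0.5348, -0.0398, 0.102]
tool_rot: [-0.0, 0.022, 1.0, -0.0]
contact_force: [-0.5, 0.6, -2.2]
gripper_width: 0.105
grasp_force: 78.0
t: 16.62
eef_pos: [0.5406, -0.0396, 0.1023]
tool_rot: [0.0, 0.022, 1.0, 0.0]
contact_force: [-0.4, 0.3, -2.3]
gripper_width: 0.105
grasp_force: 78.0
```

```bash
python3 -m creep '[[-1,2,0,0.3,0,0,0],[-1,1,0,0,0,0,0],[-1,0,0,0,0,0,0]]';python3 -m creep '[[-1,1,0,0,0,0,0],[-1,0,0,0,0,0,0]]';python3 -m creep '[[-1,1,0,0,0,0,0],[-1,0,0,0,0,0,0]]'
```

```text
t: 17.0
eef_pos: [0.5437, -0.0397, 0.1026]
tool_rot: [0.0, 0.022, 1.0, 0.0]
contact_force: [-0.4, -0.5, -2.3]
gripper_width: 0.102
grasp_force: 78.0
t: 17.25
eef_pos: [0.5447, -0.0397, 0.1026]
tool_rot: [0.0, 0.022, 1.0, 0.0]
contact_force: [-0.4, 1.5, -1.3]
gripper_width: 0.106
grasp_force: 78.0
t: 17.5
eef_pos: [0.5457, -0.0396, 0.1025]
tool_rot: [0.0, 0.022, 1.0, 0.0]
contact_force: [0.3, -1.4, -1.8]
gripper_width: 0.104
grasp_force: 78.0
```

```bash
python3 -m creep '[[-1,1,0,0,0,0,0],[-1,0,0,0,0,0,0]]';python3 -m creep '[[-1,0.7,0,0,0,0,0],[-1,0,0,0,0,0,0]]';python3 -m creep '[[-1,0.7,0,0,0,0,0],[-1,0,0,0,0,0,0]]'
```

```text
t: 17.75
eef_pos: [0.5466, -0.0396, 0.1025]
tool_rot: [0.0, 0.022, 1.0, 0.0]
contact_force: [-0.2, -0.8, -2.0]
gripper_width: 0.106
grasp_force: 78.0
t: 18.0
eef_pos: [0.5469, -0.0395, 0.1024]
tool_rot: [-0.0, 0.022, 1.0, 0.0]
contact_force: [-1.4, 0.7, -1.6]
gripper_width: 0.104
grasp_force: 78.0
t: 18.25
eef_pos: [0.5469, -0.0396, 0.1023]
tool_rot: [-0.001, 0.022, 1.0, 0.0]
contact_force: [-4.6, 1.7, 0.9]
gripper_width: 0.105
grasp_force: 78.5
```

```bash
python3 -m creep '[[-1,0.6,0,0,0,0,0],[-1,0,0,0,0,0,0]]';python3 -m creep '[[-1,0.4,0,0,0,0,0],[-1,0,0,0,0,0,0],[-1,0,0,0,0,0,0]]'
python3 - <<'E'
from gate import *
for n in("wrist","scene"):
    im,d,M,K,k1=snap(n); np.savez(n+"7.npz",im=im,d=d,M=M,K=K,k1=k1)
cv2.imwrite("pics/s7.png",cv2.resize(im[220:320,250:350,::-1],None,fx=5,fy=5,interpolation=2))
o=get_obs();T=pose();print((T[:3,3]*1000).round(1),o["contact_force"].round(1),o["torque"].round(2),T[:3,2].round(4))
edge("wrist7")
E
```

```text
t: 18.5
eef_pos: [0.5469, -0.0396, 0.1022]
tool_rot: [-0.002, 0.022, 1.0, 0.0]
contact_force: [-6.9, 1.6, 2.7]
gripper_width: 0.109
grasp_force: 78.8
t: 18.88
eef_pos: [0.5469, -0.0396, 0.1022]
tool_rot: [-0.002, 0.022, 1.0, 0.0]
contact_force: [-7.0, 1.1, 3.7]
gripper_width: 0.108
grasp_force: 78.9
[547.  -39.6 102.2] [-8.4  1.   3.6] [0.21 1.49 0.04] [-4.e-03  4.e-04 -1.e+00]
top z 0.135 dz/dx,dz/dy deg [ 0.53 -0.29] z at tcp 33.2 back x rel -53.8 (array([-39.4,   2.1]), array([10. , 29.6]), 87.2) 3840
```

View pics/s7.png

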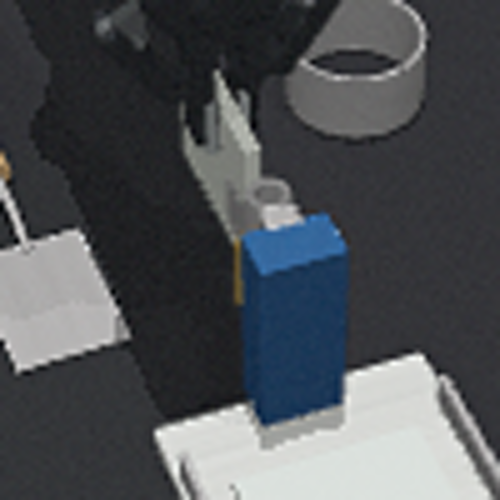

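The barrel is seated against both V faces: the push is 8 N with hardly any side force. The lower edge is at 51 mm, mid-gap, and tilt is about 0.5°. I hand in while holding the gate.

```bash
python3 -m creep '[[-1,0,0,0.2,0,0,0],[-1,0,0,0,0,0,0],[-1,0,0,0,0,0,0]]' && python3 -c "
from station import *
print(get_obs()['contact_force'],get_obs()['eef_pos']);print(hand_in())"
```

```text
t: 19.35
eef_pos: [0.547, -0.0396, 0.1023]
tool_rot: [-0.002, 0.022, 1.0, 0.0]
contact_force: [-7.1, 0.9, 2.6]
gripper_width: 0.103
grasp_force: 78.6
[-7.06312694  0.87110105  2.56219455] [ 0.54697953 -0.03955136  0.10225003]
the job is handed in; nothing more can be done
None
```

I handed the job in at 19.4 s: the pin hangs by its collar in the yellow notch, released, and the arm is still holding the gate with its knuckle pushed home between the jamb's knuckles, near mid-gap and upright by my measurements.

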